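Clear the specimen case and hold its lid half open

TASK

The little white pail is standing on the closed lid of the grey specimen case: hang it by its handle on the hook of the lab stand and let go of it, so that it hangs freely. Then lift the case's lid by its handle and finish holding it half open, at 45 degrees: the lid falls shut on its own, so the program must end with the gripper still holding it there, propped on nothing else. Leave the glasses, magnifiers, dish and funnel where they are.

Things in the scene. Friction and masses are not known exactly. Their poses are not given: they have to be found in the camera images.
- stand: Short lab stand, fixed to the table; the stand and the case change sides between starts. Black base plate 150 x 100 x 12 mm, upright steel rod 12 mm thick and 248 mm tall. Origin on the table under the rod's axis; the hook points along the stand's own -x, its own z is up.
- hook_bed (a point): Top of the horizontal part of the stand's steel hook, where a handle should rest: 219 mm above the table, 65 mm from the rod's axis. The hook is a round bar 8 mm thick that runs level from the rod along the stand's -x to 88 mm from the axis, then turns up; its upturned end is 101 mm from the axis and reaches to 243 mm above the table. Axes as the stand.
- pail: Small white plastic pail with a stiff arched handle, about 0.08 kg, standing on the lid at the start with any handle direction within about 0.7 rad of the case's y. Origin: centre of its underside, z up. Cup 60 mm tall, 80 mm across at the bottom, 96 mm at the rim. The handle is a flat-sided arch that does not swing: two upright posts 6 mm thick at own y = +-52 mm, joined by a level bar along own y.
- pail_bar (a point): Centre of the pail's level handle bar, 139 mm above the pail's underside. The bar is 10 mm wide (own x), 14 mm tall (z) and 110 mm long (own y); 72 mm of free space lie between the rim and the bar, 98 mm between the posts. Hung up, the hook passes through this space along own x under the middle of the bar; gripping the bar some 27 mm off its middle keeps fingers clear of the hook.
- case: Grey plastic specimen case, fixed to the table: 200 mm (own x) by 220 mm (own y), box 80 mm high, top of the closed lid 88.5 mm above the table. Origin: centre of its underside, z up. The lid's hinge runs along own y at the far edge (own +x), the lid's handle is near the opposite edge.
- lid_handle (a point): Middle of the lid's handle: a round steel bar 10 mm thick along the lid's y, 120 mm over all, on two legs at y = +-55 mm. The bar's axis stands 40 mm above the lid's top face, 170 mm from the hinge axis along the lid and 48 mm off it across. The axes turn with the lid.
- lid_hinge (a point): Middle of the lid's hinge axis, which is its own y, 80.5 mm above the table. Turns with the lid; the lid extends 200 mm to its own -x and is 8 mm thick.
- lid (a joint): Opening angle of the grey lid in rad: 0 closed, 0.785 is 45 degrees, stop at 1.9. Opens by a positive turn about the case's y, the handle edge rising. About 0.35 kg with a nearly frictionless hinge, no stay: it falls shut when let go. Starts closed.
- tumbler_a: Empty clear drinking glass, 85 mm tall, 72 mm across, between case and stand. Leave it. Origin: centre of its underside.
- tumbler_b: A second such glass at the far side. Leave it. Origin: centre of its underside.
- loupe_a: Black magnifier lying flat, lens 60 mm across, handle 100 mm long to its own -x, nearest the robot. Leave it. Origin: centre of its underside below the lens.
- loupe_b: A second such magnifier at the far left (+y). Leave it. Origin: centre of its underside below the lens.
- dish: Shallow clear dish, 90 mm across, 15 mm tall, between case and stand. Leave it. Origin: centre of its underside.
- funnel: Whitish funnel standing mouth down, 96 mm across, 125 mm tall, at the right (-y). Leave it. Origin: centre of its underside.
There are look-alikes about, which are no part of the job. What is shaped like the loupe_a but blue or yellow is not meant.

How it is judged:
On the way, in this order (a step that is already met when the one before it is completed fails the run):
1. the pail hangs by its handle on the hook, let go (contact force between pail and stand above 0.3 N and contact force between pail and case below 0.1 N and x of pail_bar in the frame of stand between -0.098 and -0.02 m and y of pail_bar in the frame of stand between -0.045 and 0.045 m and height (world z) of pail_bar between 0.21 and 0.245 m and angle between pail_bar's own z axis and vertical below 0.4 rad and contact force between pail and the fingers below 0.05 N and contact force between pail and the arm below 0.05 N and linear speed of pail below 0.08 m/s), for 0.4 s.
2. the lid is held at 45 degrees by the gripper (value of joint lid between 0.645 and 0.925 rad and contact force between case and the fingers above 0.3 N), for 0.3 s.
At the end, for the whole second after the job is handed in: The lid stands still at 45 degrees (within 8), carried by the fingers alone, propped by nothing; the pail hangs from the hook by its handle bar (bar centre within 45 mm of the hook sideways, leaning under 23 degrees), nearly still, not touched by robot or case (all of step 1 and all of step 2 and velocity of joint lid between -0.1 and 0.1 rad/s and contact force between case and tumbler_a below 0.05 N and contact force between case and tumbler_b below 0.05 N and contact force between case and loupe_a below 0.05 N and contact force between case and loupe_b below 0.05 N and contact force between case and dish below 0.05 N and contact force between case and funnel below 0.05 N); the arm keeps its last pose, push and grip.
It fails at once if a glass, magnifier, dish or funnel is moved more than 30 mm or knocked over (distance of any of tumbler_a, tumbler_b, loupe_a, loupe_b, dish, funnel from where it was at the start of the episode above 0.03 m or angle between any of tumbler_a, tumbler_b, loupe_a, loupe_b, dish, funnel's own z axis and vertical above 0.5 rad).
It also fails if it takes over 61 s, if anything falls off the work surface, if the arm or the gripper's body presses on something with over 40 N, if the wrist force passes 120 N, or if a joint passes its speed limit or range.

ROBOT

A 7-joint arm with a two-finger parallel gripper is mounted at the origin on the work surface. World frame = base frame: x ahead of the robot, y to its left, z up, the work surface at z = 0. Lengths are in m, angles in rad, forces in N, time in s.
With the tool pointing down it reaches from about 0.425 to 0.875 m from the base axis. Payload 9.9 kg.
Tool frame: the origin (TCP) lies midway between the tips of the shut fingers; the grasp point (between the pads) lies 19 mm behind it; z points along the fingers, y is the direction in which the jaws open and shut (so a half turn about z gives the same grasp; the last joint's range is limited). The gripper opens to 85 mm and grips with 20 to 120 N. Pads are 22 mm wide; open, the fingers measure 114 mm over their backs; the gripper's body (76 mm by 85 mm) begins 54 mm behind the grasp point. The pads swing forward as they close: fully open they stand 13 mm farther back than shut.
Start: joints at [-1.365, 0.576, 0.025, 1.437, -0.015, 1.129, -0.057], TCP at [0.193, 0.647, 0.231] pointing down, gripper open.
Joint ranges: [-2.76, 2.76], [-0.34, 2.15], [-1.52, 1.57], [0.19, 2.46], [-1.09, 4.23], [0.17, 1.99], [-2.82, 2.82]. Speed limits (rad/s): [2.22, 2.22, 3.01, 3.01, 3.14, 3.14, 3.14].

INTERFACE

Orientations are given as a 3x3 rotation matrix whose columns are the frame's x, y, z axes.
In Python, from rig import ctrl gives the robot as it stands.
- The arm moves only by the tool send_rows, never from a script. Its argument "commands" is a list that holds one entry, the list of rows, each a list of 7 numbers: the shift along the world's x, y, z in m, then the turn, a rotation vector about the world's x, y, z in degrees, then the finger opening in m, from 0 to 0.0854. A call has 1 to 20 rows; each row shifts and turns the commanded pose from where the row before left it; what a row does not reach is not made up. A row lasts 1/8 s, in which the tool goes at most 62.5 mm and 10.7 degrees, less where a joint would pass 70% of its speed; a pose out of reach is approached as far as the arm can. A call is refused whole if a number of a shift passes 0.0625 or a number of a turn 10.7, either way. A call with a gripper value outside its range is refused whole. The fingers move at their own pace and stop on an object; "grip_force" is the grip in N (left out, the last holds). Time passes only in rows, so rows that do not move let the fingers close. It gives the time, the measured TCP pose, the force and the opening at its end, in the units of the state.
- ctrl.observe(): the state, without advancing time (a new reading comes with each control period).
- ctrl.get_image(name): name is "side" or "top"; returns (picture, depth): 400x640x3 uint8, red, green, blue; 400x640 float32, m along the optical axis (not along the pixel's ray), 0 where there is no reading.
- ctrl.calibration(name): a dict with "vfov" (degrees; the focal length in pixels is half the picture's height over the tangent of half this angle, whatever the lens; pixels are square), "cx", "cy" (the principal point, pixels), "R" (3x3) and "t" (3): a world point X has camera coordinates R X + t. Camera axes: x right, y down, z forward; pixel columns grow to the right and rows downward; lengths in m; the calibration is good to about 2 mm. A picture is of the moment at which its call begins. calibration takes no time and is no camera call.
- ctrl.finish_job(): hands the job in, once; it reports no verdict.
The state is a dict: "t": time; "q": joint angles; "joint_vel": joint speeds; "joint_torque": joint torques, N m; "position": TCP position; "orientation": TCP orientation; "contact_force": force on the tool from outside, world axes, zero at the start; "moment": the same for the moment, N m; "opening": opening from 0.0 (shut) to 1.0 (fully open).
Only numpy, scipy, OpenCV 4.12 (cv2) and the standard library are available. Lean on these libraries where they do the work, as an engineer would, in place of code of your own. Each camera call takes 0.05 s, during which the arm holds its last target. There are 200 camera calls.

## Working session

There is one attempt and no reset: what is moved stays moved. The work goes in short steps, Python scripts to look and compute and a tool call to move; the robot and the scene stay as the last step left them, time stands still between calls to the robot, and variables do not carry over. Pictures are saved under pics/ and viewed, about 8 in all and at most 12, crops included, and the job is handed in when it is done.

Besides the shell and the picture viewer there is one more tool, called after "Call:" as a command line: name --argument value ..., lists and objects as JSON in quotes. send_rows: Moves the arm, as the interface text tells. Its arguments: {"type":"object","properties":{"commands":{"type":"array","items":{"type":"array","items":{"type":"array","items":{"type":"number"}}}},"grip_force":{"type":"number"}},"required":["commands"]}

```bash
ls; mkdir -p pics; cat > h.py <<'E'
import numpy as np, cv2
from rig import ctrl
def cal(n):
    c=ctrl.calibration(n); f=200/np.tan(np.radians(c['vfov'])/2)
    return f,c['cx'],c['cy'],np.array(c['R']),np.array(c['t'])
def grab(n):
    im,d=ctrl.get_image(n); np.savez('last_'+n,im=im,d=d); return im,d
def cloud(n,d):
    f,cx,cy,R,t=cal(n); v,u=np.mgrid[:400,:640]
    P=np.stack([(u-cx)/f*d,(v-cy)/f*d,d],-1); return (P-t)@R
def onplane(n,u,v,z):
    f,cx,cy,R,t=cal(n); r=R.T@np.array([(u-cx)/f,(v-cy)/f,1]); o=-R.T@t
    return o+r*(z-o[2])/r[2]
def proj(n,X):
    f,cx,cy,R,t=cal(n); p=R@np.array(X)+t; return f*p[0]/p[2]+cx,f*p[1]/p[2]+cy
E
python3 - <<'E'
from h import *
for n in('top','side'):
    im,d=grab(n); c=cal(n); print(n,c[0],-c[3].T@c[4],c[3][2], (d==0).mean())
    cv2.imwrite(f'pics/{n}0.png',im[...,::-1])
s=ctrl.observe(); print(s['t'],s['position'],s['orientation'],s['opening'],s['contact_force'])
E
```

```text
pics
top 478.3204286249246 [0.26609624 0.00985822 1.52056298] [ 0.15482074 -0.01376641 -0.98784666] 0.003984375
side 410.4527217722917 [-0.31616274 -0.80404498  0.88677811] [ 0.59208462  0.58756605 -0.55154505] 0.0038203125
0.1 [0.19274372 0.64647414 0.23055099] [[-9.58321323e-01  2.85692325e-01 -3.69954575e-04]
 [ 2.85692560e-01  9.58320281e-01 -1.41457754e-03]
 [-4.95989729e-05 -1.46131309e-03 -9.99998931e-01]] 0.998102456422335 [-1.30246784  0.73855841 -0.63503336]
```

View pics/top0.png

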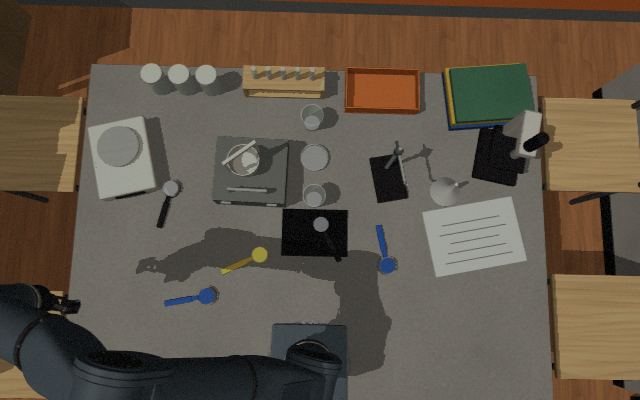

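View pics/side0.png

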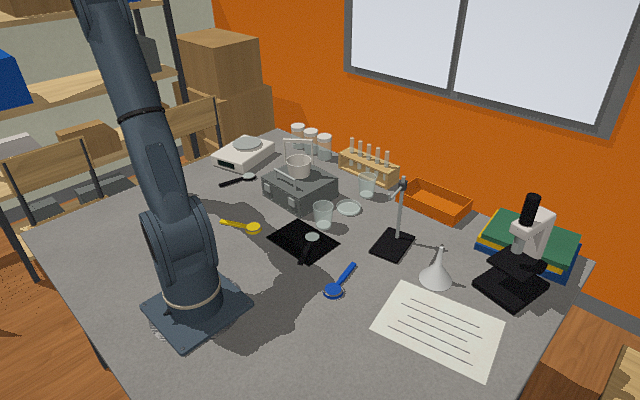

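Top view: the case is at (250,170), with the pail's bar running from (222,163) to (258,143) and the lid handle at (247,190). The stand is at (390,175), and the glasses and dish lie between them at (313,115), (314,157) and (314,195). The black loupe at (320,225) is loupe_a. The blue ones at (207,297) and (388,265) and the yellow one at (260,255) are look-alikes.

```bash
python3 - <<'E'
from h import *
def rect(P,name):
    r=cv2.minAreaRect(P[:,:2].astype(np.float32)*1000); print(name,len(P),np.round(r[0],1),np.round(r[1],1),round(r[2],1),'z',np.round(np.percentile(P[:,2],[5,50,95]),4))
z=np.load('last_top.npz'); C=cloud('top',z['d']); im=z['im']
def win(C,u0,u1,v0,v1,z0,z1):
    m=np.zeros(C.shape[:2],bool); m[v0:v1,u0:u1]=1
    return C[m&(C[...,2]>z0)&(C[...,2]<z1)]
rect(win(C,205,295,130,212,.08,.1),'lid')
rect(win(C,205,295,130,212,.215,.25),'bar')
rect(win(C,205,295,180,200,.11,.15),'lidhandle')
P=win(C,205,295,130,178,.13,.16); rect(P,'rim')
rect(win(C,365,420,130,210,.006,.03),'base')
for a,b in((.03,.1),(.1,.2),(.2,.23),(.23,.27)):
  P=win(C,370,410,130,210,a,b); rect(P,'stand%g'%a) if len(P)>3 else print(len(P))
z=np.load('last_side.npz'); S=cloud('side',z['d']); ims=z['im']
def W(z0,z1,b): 
    m=(S[...,2]>z0)&(S[...,2]<z1)&(S[...,0]>b[0])&(S[...,0]<b[1])&(S[...,1]>b[2])&(S[...,1]<b[3]);return S[m]
for a,b in((.006,.03),(.03,.1),(.1,.2),(.2,.23),(.23,.27)):
  P=W(a,b,(.5,.85,-.35,-.1)); rect(P,'side stand%g'%a) if len(P)>3 else print(len(P))
rect(W(.215,.25,(.5,.9,.0,.4)),'side bar')
rect(W(.115,.15,(.5,.67,.0,.4)),'side lidh')
rect(W(.084,.095,(.5,.9,.0,.4)),'side lid')
a=cv2.resize(im[125:215,200:300],None,fx=4,fy=4,interpolation=2); b=cv2.resize(im[125:215,360:440],None,fx=4,fy=4,interpolation=2)
c=cv2.resize(ims[170:260,370:460],None,fx=4,fy=4,interpolation=2); d=cv2.resize(ims[130:220,255:345],None,fx=4,fy=4,interpolation=2)
d=np.vstack([np.hstack([a,b]),np.hstack([c,d])]); print(d.shape); cv2.imwrite('pics/crop1.png',d[...,::-1] if d.shape[1]<=800 else d[:,:800,::-1])
E
```

```text
lid 3948 [579.8 191. ] [220.9 201.8] 88.3 z [0.0832 0.0884 0.0942]
bar 194 [594.6 205.7] [ 12.9 109.1] 37.3 z [0.2227 0.2331 0.2377]
lidhandle 144 [509.8 192.1] [118.3  10.7] 88.0 z [0.1258 0.1313 0.1369]
rim 182 [595.6 206.6] [94.4 94.5] 74.1 z [0.1312 0.1442 0.1513]
base 1303 [ 610.4 -259.1] [173.1 265.5] 89.0 z [0.0067 0.0114 0.0174]
stand0.03 24 [ 611.9 -238.1] [ 7.4 10. ] 4.9 z [0.0339 0.0605 0.0933]
stand0.1 31 [ 611.1 -236.8] [10.9  6.3] 57.5 z [0.1068 0.1389 0.1753]
stand0.2 158 [ 578.6 -242.4] [129.6  25.1] 4.9 z [0.2119 0.2192 0.2289]
stand0.23 35 [ 568.4 -246.7] [114.2  11.6] 9.2 z [0.2304 0.2419 0.2506]
side stand0.006 1250 [ 665.6 -251.5] [323.  245.7] 10.4 z [0.0077 0.0113 0.0259]
side stand0.03 379 [ 766.3 -263.5] [239.7 223.4] 34.8 z [0.0314 0.0424 0.082 ]
side stand0.1 97 [ 611.1 -242.4] [12.6 11.8] 33.0 z [0.107  0.1515 0.1933]
side stand0.2 121 [ 578.2 -244.2] [132.6  26. ] 5.5 z [0.2065 0.2178 0.228 ]
side stand0.23 32 [ 563.2 -252.9] [107.8  11.2] 13.0 z [0.2311 0.2395 0.2478]
side bar 140 [594.2 202.9] [ 21.8 108.2] 37.0 z [0.2188 0.2276 0.2335]
side lidh 450 [571.3 191.9] [146.6 119.1] 3.4 z [0.1177 0.1315 0.1464]
side lid 1030 [696.2 200. ] [392. 397.] 0.1 z [0.0846 0.0872 0.0915]
(720, 720, 3)
```

View pics/crop1.png

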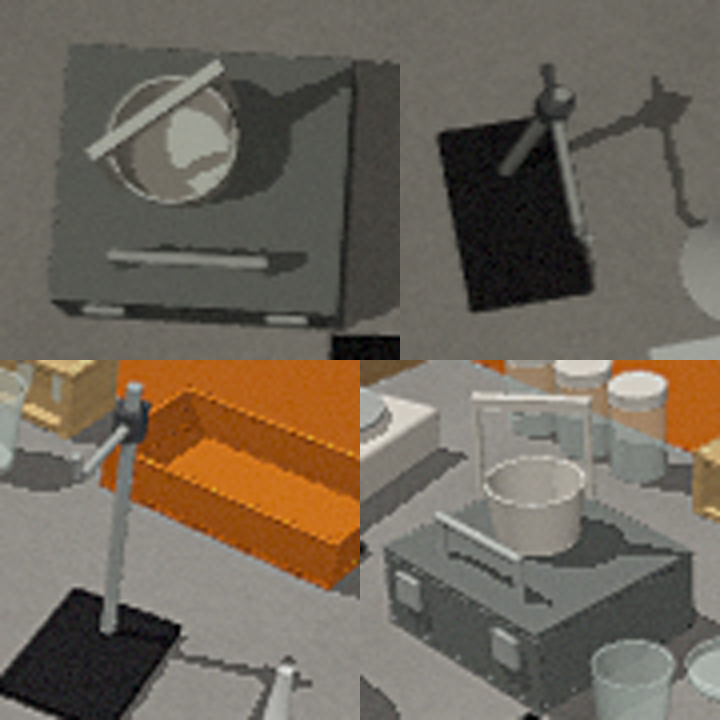

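```bash
python3 - <<'E'
from h import *
for n in('top','side'):
    z=np.load(f'last_{n}.npz'); C=cloud(n,z['d'])
    m=(C[...,0]>.5)&(C[...,0]<.66)&(C[...,1]<-.21)&(C[...,1]>-.29)
    def show(k,a,b,x0=.5,x1=.66):
        P=C[m&(C[...,2]>a)&(C[...,2]<b)&(C[...,0]>x0)&(C[...,0]<x1)]
        l=cv2.fitLine(P[:,:2].astype(np.float32),cv2.DIST_HUBER,0,.01,.01).ravel()
        print(n,k,len(P),P.mean(0).round(4),P.min(0).round(3),P.max(0).round(3),'ang',round(np.degrees(np.arctan2(l[1],l[0])),1), 'y at x=.55:',round(l[3]+(.55-l[2])*l[1]/l[0],4))
    show('hook',.205,.236,.5,.585); show('tip',.225,.26,.5,.54); show('rod',.03,.18,.58,.64); show('rodtop',.232,.27,.58,.65)
    B=C[(C[...,1]>.12)&(C[...,1]<.3)&(C[...,0]>.53)&(C[...,0]<.66)&(C[...,2]>.215)&(C[...,2]<.25)]
    B-= [.594,.205,0]; a=np.radians(37.3); yy=B[:,0]*-np.sin(a)+B[:,1]*np.cos(a); xx=B[:,0]*np.cos(a)+B[:,1]*np.sin(a)
    print('bar along',np.percentile(yy,[1,99]).round(4),'across',np.percentile(xx,[2,50,98]).round(4),np.polyfit(yy,xx,1).round(4))
im=np.load('last_top.npz')['im']; p=im[120:210,365:415].max(2)<30
v,u=np.nonzero(p); c,_=cv2.findContours(p.astype(np.uint8),0,1); c=max(c,key=cv2.contourArea)+np.array([365,120])
q=np.array([onplane('top',*k[0],.012)[:2]*1000 for k in c],np.float32); print(cv2.minAreaRect(q))
E
```

```text
top hook 70 [ 0.5518 -0.2505  0.2189] [ 0.514 -0.26   0.21 ] [ 0.585 -0.243  0.235] ang 9.1 y at x=.55: -0.2508
top tip 12 [ 0.5163 -0.2565  0.2364] [ 0.512 -0.261  0.226] [ 0.523 -0.252  0.247] ang 38.0 y at x=.55: -0.2307
top rod 54 [ 0.6109 -0.2366  0.1054] [ 0.607 -0.243  0.031] [ 0.617 -0.233  0.176] ang 52.8 y at x=.55: -0.3164
top rodtop 22 [ 0.6138 -0.2383  0.2434] [ 0.607 -0.246  0.232] [ 0.624 -0.232  0.252] ang 32.7 y at x=.55: -0.2793
bar along [-0.0535  0.0535] across [-0.0039 -0.0002  0.0067] [0.0003 0.0005]
side hook 44 [ 0.5463 -0.2551  0.2187] [ 0.513 -0.263  0.214] [ 0.585 -0.247  0.235] ang 10.3 y at x=.55: -0.2553
side tip 12 [ 0.5136 -0.2608  0.2352] [ 0.51  -0.263  0.225] [ 0.516 -0.258  0.243] ang 57.5 y at x=.55: -0.2045
side rod 143 [ 0.6112 -0.2422  0.1084] [ 0.605 -0.248  0.033] [ 0.62  -0.236  0.18 ] ang -52.3 y at x=.55: -0.163
side rodtop 22 [ 0.6106 -0.2421  0.2406] [ 0.605 -0.247  0.233] [ 0.617 -0.236  0.248] ang -78.0 y at x=.55: 0.045
bar along [-0.0555  0.0519] across [-0.0075 -0.0018  0.0069] [-0.0003 -0.0014]
((579.1837158203125, -244.26739501953125), (147.2355194091797, 97.07296752929688), 11.082395553588867)
```

Call:
send_rows --commands '[[[0,0,0.03,0,0,0,0.06],[0,0,0.03,0,0,0,0.06],[0,0,0.03,0,0,0,0.06],[0.032,-0.035,0,0,0,-3,0.06],[0.032,-0.035,0,0,0,-3,0.06],[0.032,-0.035,0,0,0,-3,0.06],[0.032,-0.035,0,0,0,-3,0.06],[0.032,-0.035,0,0,0,-3,0.06],[0.032,-0.035,0,0,0,-3,0.06],[0.032,-0.035,0,0,0,-3,0.06],[0.032,-0.035,0,0,0,-3,0.06],[0.032,-0.035,0,0,0,-3,0.06],[0.032,-0.035,0,0,0,-3,0.06],[0.032,-0.035,0,0,0,-3,0.06],[0.032,-0.035,0,0,0,-3,0.06],[0,0,0,0,0,0,0.06],[0,0,0,0,0,0,0.06]]]' --grip_force 40

```text
t: 2.22
position: [0.5765, 0.2272, 0.3208]
orientation: [[-0.608, 0.794, -0.001], [0.794, 0.608, 0.0], [0.001, -0.001, -1.0]]
contact_force: [-0.5, 1.1, 0.2]
opening: 0.706
```

Call:
send_rows --commands '[[[0.001,-0.001,-0.028,0,0,0,0.06],[0,0,-0.028,0,0,0,0.06],[0,0,-0.028,0,0,0,0.06],[0,0,-0.018,0,0,0,0.06],[0,0,-0.01,0,0,0,0.06],[0,0,0,0,0,0,0.06]]]'

```text
t: 2.98
position: [0.5772, 0.2266, 0.209]
orientation: [[-0.608, 0.794, -0.001], [0.794, 0.608, -0.0], [0.001, -0.001, -1.0]]
contact_force: [0.2, 0.3, 0.2]
opening: 0.702
```

```bash
python3 - <<'E'
from h import *
o=[]
for n,(u,v) in(('top',(245,150)),('side',(300,165))):
    im,d=grab(n); o.append(cv2.resize(im[max(0,v-60):v+60,u-50:u+50],None,fx=4,fy=4,interpolation=2)); 
cv2.imwrite('pics/g1.png',np.hstack(o)[...,::-1]); print(ctrl.observe()['position'])
E
```

```text
[0.57802373 0.22638084 0.21000143]
```

View pics/g1.png

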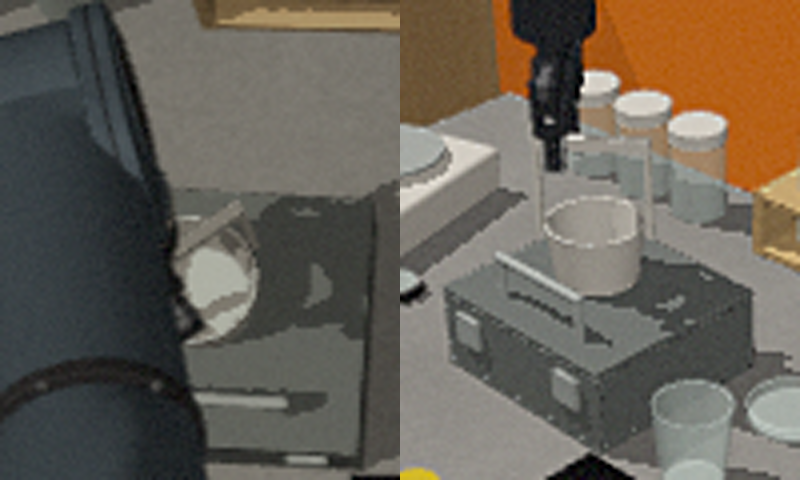

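The fingers straddle the bar at side-crop pixels (555,150), between the left post and the bar's middle. I'm closing and lifting.

Call:
send_rows --commands '[[[0,0,0,0,0,0,0.0],[0,0,0,0,0,0,0.0],[0,0,0,0,0,0,0.0],[0,0,0,0,0,0,0.0],[0,0,0,0,0,0,0.0],[0,0,0,0,0,0,0.0],[0,0,0.01,0,0,0,0.0],[0,0,0.02,0,0,0,0.0],[0,0,0.02,0,0,0,0.0],[0,0,0.02,0,0,0,0.0],[0,0,0.01,0,0,0,0.0],[0,0,0,0,0,0,0.0]]]' --grip_force 60

```text
t: 4.58
position: [0.5781, 0.2258, 0.2899]
orientation: [[-0.607, 0.795, 0.001], [0.795, 0.607, 0.0], [-0.0, 0.001, -1.0]]
contact_force: [0.6, 0.3, -2.1]
opening: 0.103
```

Call:
send_rows --commands '[[[-0.008,-0.031,0,0,0,-1.84,0],[-0.008,-0.031,0,0,0,-1.84,0],[-0.008,-0.031,0,0,0,-1.84,0],[-0.008,-0.031,0,0,0,-1.84,0],[-0.008,-0.031,0,0,0,-1.84,0],[-0.008,-0.031,0,0,0,-1.84,0],[-0.008,-0.031,0,0,0,-1.84,0],[-0.008,-0.031,0,0,0,-1.84,0],[-0.008,-0.031,0,0,0,-1.84,0],[-0.008,-0.031,0,0,0,-1.84,0],[-0.008,-0.031,0,0,0,-1.84,0],[-0.008,-0.031,0,0,0,-1.84,0],[-0.008,-0.031,0,0,0,-1.84,0],[-0.008,-0.031,0,0,0,-1.84,0],[-0.008,-0.031,0,0,0,-1.84,0],[0,0,-0.022,0,0,0,0],[0,0,-0.022,0,0,0,0],[0,0,0,0,0,0,0]]]'

```text
t: 6.82
position: [0.4565, -0.2392, 0.2441]
orientation: [[-0.169, 0.986, -0.003], [0.986, 0.169, 0.001], [0.001, -0.003, -1.0]]
contact_force: [-0.4, -0.4, -0.2]
opening: 0.104
```

```bash
python3 - <<'E'
from h import *
o=[]
for n,(u,v) in(('top',(390,170)),('side',(400,210))):
    im,d=grab(n); o.append(cv2.resize(im[v-70:v+70,u-50:u+50],None,fx=4,fy=4,interpolation=2)); 
    C=cloud(n,d); B=C[(im.min(2)>100)&(C[...,1]<-.15)&(C[...,1]>-.36)&(C[...,0]>.38)&(C[...,0]<.51)&(C[...,2]>.235)&(C[...,2]<.29)]
    r=cv2.minAreaRect(B[:,:2].astype(np.float32)*1000) if len(B)>5 else 0; print(n,len(B),r,B.mean(0),B[:,2].max())
cv2.imwrite('pics/g2.png',np.hstack(o)[...,::-1]); print(ctrl.observe()['position'])
E
```

```text
<stdin>:6: RuntimeWarning: Mean of empty slice.
  ret = um.true_divide(
Traceback (most recent call last):
ValueError: zero-size array to reduction operation maximum which has no identity
```

```bash
python3 - <<'E'
from h import *
im,d=grab('side'); u,v=[int(k) for k in proj('side',(.5,-.25,.22))]; print(u,v)
cv2.imwrite('pics/g2.png',cv2.resize(im[max(0,v-60):v+70,u-70:u+70],None,fx=4,fy=4,interpolation=2)[...,::-1])
C=cloud('side',d); B=C[(im.min(2)>90)&(C[...,1]<-.15)&(C[...,1]>-.36)&(C[...,0]>.38)&(C[...,0]<.51)&(C[...,2]>.22)&(C[...,2]<.31)]
print(len(B)); 
if len(B)>5: print(cv2.minAreaRect(B[:,:2].astype(np.float32)*1000),B.min(0),B.max(0))
E
```

```text
382 200
279
((460.14239501953125, -267.1549072265625), (51.135833740234375, 106.70550537109375), 29.347057342529297) [ 0.41296636 -0.32337761  0.22013517] [ 0.47423532 -0.21220179  0.30342809]
```

View pics/g2.png

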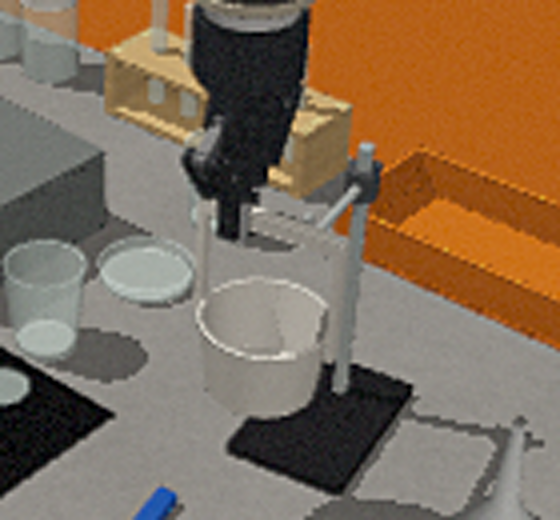

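```bash
python3 - <<'E'
from h import *
z=np.load('last_side.npz'); im,d=z['im'],z['d']; C=cloud('side',d); u0,v0=382-70,200-60
def at(x,y): # crop px
    u,v=u0+x/4,v0+y/4; u,v=int(round(u)),int(round(v)); return C[v-1:v+2,u-1:u+2].reshape(-1,3)
for p in((255,218),(280,225),(300,230),(320,235),(340,240)): 
    q=at(*p); q=q[q[:,0]<.53]; print(p,np.median(q,0).round(4) if len(q) else 0)
# rim plane
B=C[(im.min(2)>80)&(C[...,1]<-.18)&(C[...,1]>-.34)&(C[...,0]>.38)&(C[...,0]<.53)]
for lo in np.arange(.08,.30,.02):
    b=B[(B[:,2]>lo)&(B[:,2]<lo+.02)]; 
    if len(b)>3: print(round(lo,2),len(b),b.min(0).round(3),b.max(0).round(3))
# predicted upright bar ends
c=np.array([.4565+.0046,-.2392-.0266,.2651])
for s in(-.055,.055):
    X=c+[-.17*s,.985*s,.007]; u,v=proj('side',X); print(s,((u-u0)*4,(v-v0)*4))
E
```

```text
(255, 218) [ 0.4547 -0.2605  0.2683]
(280, 225) [ 0.4577 -0.2773  0.2686]
(300, 230) [ 0.4604 -0.2914  0.2668]
(320, 235) [ 0.4643 -0.3046  0.2678]
(340, 240) [ 0.4676 -0.3189  0.2686]
0.12 189 [ 0.419 -0.308  0.121] [ 0.505 -0.225  0.14 ]
0.14 298 [ 0.416 -0.311  0.14 ] [ 0.505 -0.223  0.16 ]
0.16 362 [ 0.413 -0.321  0.16 ] [ 0.508 -0.212  0.18 ]
0.18 153 [ 0.412 -0.322  0.18 ] [ 0.511 -0.211  0.2  ]
0.2 38 [ 0.444 -0.322  0.201] [ 0.477 -0.213  0.22 ]
0.22 42 [ 0.443 -0.323  0.22 ] [ 0.512 -0.212  0.239]
0.24 92 [ 0.44  -0.322  0.241] [ 0.516 -0.213  0.26 ]
0.26 154 [ 0.435 -0.322  0.26 ] [ 0.473 -0.214  0.28 ]
-0.055 (np.float64(344.4310738853069), np.float64(235.69079941641735))
0.055 (np.float64(199.19648976797725), np.float64(187.71076974738662))
```

The pail hangs level in the gripper, with the bar from crop (205,205) to (345,240) just short of the hook tip (320,222). Next I slide it over the tip and lower it.

Call:
send_rows --commands '[[[0.0145,0.0025,0,0,0,0,0],[0.0145,0.0025,0,0,0,0,0],[0.0145,0.0025,0,0,0,0,0],[0.0145,0.0025,0,0,0,0,0],[0.0145,0.0025,0,0,0,0,0],[0.0145,0.0025,0,0,0,0,0],[0,0,0,0,0,0,0],[0,0,-0.01,0,0,0,0],[0,0,-0.01,0,0,0,0],[0,0,-0.008,0,0,0,0],[0,0,-0.005,0,0,0,0],[0,0,0,0,0,0,0],[0,0,0,0,0,0,0]]]'

```text
t: 8.55
position: [0.545, -0.2243, 0.2125]
orientation: [[-0.17, 0.985, 0.0], [0.985, 0.17, -0.0], [-0.0, 0.0, -1.0]]
contact_force: [0.1, -0.1, -0.9]
opening: 0.102
```

```bash
python3 - <<'E'
from h import *
im,d=grab('side'); u,v=[int(k) for k in proj('side',(.55,-.25,.2))]; print(u,v)
cv2.imwrite('pics/g3.png',cv2.resize(im[v-50:v+50,u-60:u+60],None,fx=5,fy=5,interpolation=2)[...,::-1])
s=ctrl.observe(); print(s['position'],s['contact_force'])
E
```

```text
391 199
[ 0.54503758 -0.22427402  0.21260651] [-0.50635634 -0.21896461 -0.40607599]
```

View pics/g3.png

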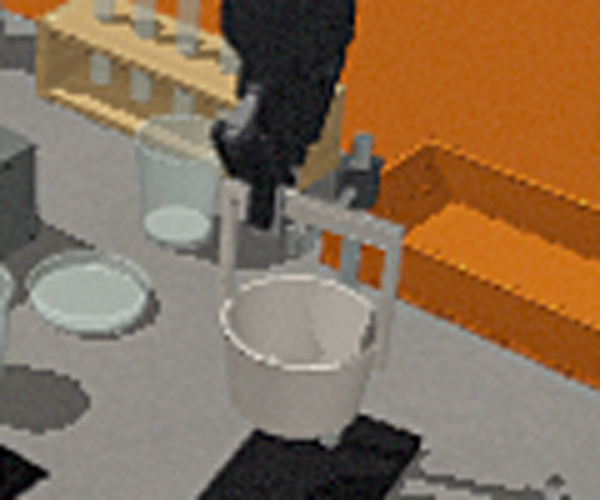

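The hook shows under the bar at (310,240), inside the handle. Now I lower to contact.

Call:
send_rows --commands '[[[0,0,-0.003,0,0,0,0],[0,0,-0.002,0,0,0,0],[0,0,-0.001,0,0,0,0],[0,0,0,0,0,0,0],[0,0,0,0,0,0,0]]]'

```text
t: 9.22
position: [0.545, -0.2241, 0.207]
orientation: [[-0.17, 0.985, 0.001], [0.985, 0.17, 0.0], [0.0, 0.001, -1.0]]
contact_force: [-2.0, 2.5, 6.5]
opening: 0.105
```

Call:
send_rows --commands '[[[0,0,0,0,0,0,0.02],[0,0,0,0,0,0,0.03],[0,0,0,0,0,0,0.04],[0,0,0,0,0,0,0.04],[0,0,0,0,0,0,0.04],[0,0,0,0,0,0,0.04],[0,0,0.01,0,0,0,0.04],[0,0,0.02,0,0,0,0.04],[0,0,0.03,0,0,0,0.04],[0,0,0.03,0,0,0,0.04],[0,0,0.02,0,0,0,0.04],[0,0,0,0,0,0,0.04]]]'

```text
t: 10.72
position: [0.5455, -0.2247, 0.3183]
orientation: [[-0.17, 0.985, 0.003], [0.985, 0.17, -0.001], [-0.002, 0.003, -1.0]]
contact_force: [0.3, -0.3, 0.1]
opening: 0.465
```

```bash
python3 - <<'E'
from h import *
im,d=grab('side'); u,v=[int(k) for k in proj('side',(.55,-.25,.2))]; print(u,v)
cv2.imwrite('pics/g4.png',cv2.resize(im[v-50:v+50,u-60:u+60],None,fx=5,fy=5,interpolation=2)[...,::-1])
s=ctrl.observe(); print(s['position'],s['contact_force'],s['opening'])
E
```

```text
391 199
[ 0.54500215 -0.22426306  0.31692429] [ 0.37699704  0.80380962 -0.49031025] 0.4670639935351424
```

View pics/g4.png

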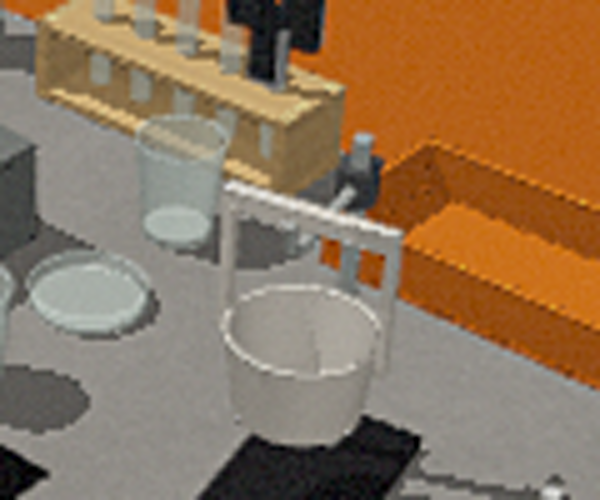

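The pail hangs freely: bar from (228,185) to (400,235), with the hook passing through beneath it at (335,205). Next is the lid handle.

Call:
send_rows --commands '[[[-0.0027,0.032,0,0,0,-0.9,0.04],[-0.0027,0.032,0,0,0,-0.9,0.04],[-0.0027,0.032,0,0,0,-0.9,0.04],[-0.0027,0.032,0,0,0,-0.9,0.04],[-0.0027,0.032,0,0,0,-0.9,0.04],[-0.0027,0.032,0,0,0,-0.9,0.04],[-0.0027,0.032,0,0,0,-0.9,0.04],[-0.0027,0.032,0,0,0,-0.9,0.04],[-0.0027,0.032,0,0,0,-0.9,0.04],[-0.0027,0.032,0,0,0,-0.9,0.04],[-0.0027,0.032,0,0,0,-0.9,0.04],[-0.0027,0.032,0,0,0,-0.9,0.04],[-0.0027,0.032,0,0,0,-0.9,0.04],[0,0,-0.03,0,0,0,0.04],[0,0,-0.03,0,0,0,0.04],[0,0,-0.03,0,0,0,0.04],[0,0,-0.03,0,0,0,0.04],[0,0,0,0,0,0,0.04],[0,0,0,0,0,0,0.04]]]'

```text
t: 13.15
position: [0.5101, 0.1918, 0.1969]
orientation: [[0.033, 0.999, 0.0], [0.999, -0.033, -0.0], [-0.0, 0.0, -1.0]]
contact_force: [0.4, -0.4, 0.2]
opening: 0.468
```

```bash
python3 - <<'E'
from h import *
im,d=grab('side'); C=cloud('side',d)
B=C[(C[...,2]>.118)&(C[...,2]<.145)&(C[...,0]<.535)&(C[...,0]>.49)&(C[...,1]>.1)&(C[...,1]<.28)]
print(len(B),cv2.minAreaRect(B[:,:2].astype(np.float32)*1000),B[:,2].max())
print(ctrl.observe()['position'])
E
```

```text
73 ((508.77532958984375, 189.39077758789062), (121.12984466552734, 13.355883598327637), 85.8696517944336) 0.1351314057363278
[0.51031219 0.19190553 0.19723953]
```

Call:
send_rows --commands '[[[0,0,-0.03,0,0,0,0.04],[0,0,-0.03,0,0,0,0.04],[0,0,-0.02,0,0,0,0.04],[0,0,-0.0075,0,0,0,0.04],[0,0,0,0,0,0,0.04],[0,0,0,0,0,0,0],[0,0,0,0,0,0,0],[0,0,0,0,0,0,0],[0,0,0,0,0,0,0],[0,0,0,0,0,0,0]]]' --grip_force 50

```text
t: 14.45
position: [0.5114, 0.1921, 0.1098]
orientation: [[0.033, 0.999, 0.003], [0.999, -0.033, 0.001], [0.001, 0.003, -1.0]]
contact_force: [4.5, -0.8, 7.0]
opening: 0.095
```

```bash
python3 - <<'E'
import numpy as np
h=np.array([.17,.048]); prev=None; N=12
for k in range(N+1):
    a=np.pi/4*k/N; c,s=np.cos(a),np.sin(a)
    x=-.17*c+.048*s; z=.17*s+.048*c
    if prev: print(k,round(x-prev[0],4),round((x-prev[0])*-.034,4),round(z-prev[1],4))
    prev=(x,z)
E
```

```text
1 0.0035 -0.0001 0.011
2 0.0042 -0.0001 0.0108
3 0.0049 -0.0002 0.0105
4 0.0056 -0.0002 0.0101
5 0.0062 -0.0002 0.0097
6 0.0069 -0.0002 0.0093
7 0.0075 -0.0003 0.0088
8 0.008 -0.0003 0.0083
9 0.0085 -0.0003 0.0078
10 0.009 -0.0003 0.0072
11 0.0095 -0.0003 0.0066
12 0.0099 -0.0003 0.006
```

Call:
send_rows --commands '[[[0.0035,0,0.011,0,0,0,0],[0.0042,0,0.0108,0,0,0,0],[0.0049,-0.0002,0.0105,0,0,0,0],[0.0056,-0.0002,0.0101,0,0,0,0],[0,0,0,0,0,0,0],[0,0,0,0,0,0,0]]]'

```text
t: 15.2
position: [0.5279, 0.1916, 0.1506]
orientation: [[0.033, 0.999, 0.0], [0.999, -0.033, -0.0], [-0.0, 0.0, -1.0]]
contact_force: [5.1, 1.3, -7.1]
opening: 0.1
```

Call:
send_rows --commands '[[[0.0062,-0.0002,0.0097,0,0,0,0],[0.0069,-0.0002,0.0093,0,0,0,0],[0.0075,-0.0003,0.0088,0,0,0,0],[0.008,-0.0003,0.0083,0,0,0,0],[0.0085,-0.0003,0.0078,0,0,0,0],[0.009,-0.0003,0.0072,0,0,0,0],[0.0095,-0.0003,0.0066,0,0,0,0],[0.0099,-0.0003,0.006,0,0,0,0],[0,0,0,0,0,0,0],[0,0,0,0,0,0,0],[0,0,0,0,0,0,0],[0,0,0,0,0,0,0]]]'

```text
t: 16.7
position: [0.5923, 0.1897, 0.2168]
orientation: [[0.033, 0.999, -0.002], [0.999, -0.033, 0.002], [0.002, -0.002, -1.0]]
contact_force: [-10.4, 1.1, 15.3]
opening: 0.092
```

```bash
python3 - <<'E'
from h import *
im,d=grab('side'); cv2.imwrite('pics/g5.png',cv2.resize(im[110:290,230:470],None,fx=3,fy=3,interpolation=2)[...,::-1])
C=cloud('side',d)
# lid free edge / underside: fit lid points in x,z near case, seen from robot side
m=(C[...,0]>.49)&(C[...,0]<.69)&(C[...,1]>.085)&(C[...,1]<.30)&(C[...,2]>.11)&(C[...,2]<.26)&(im.max(2)>45)
P=C[m]; q=P[:,[0,2]].astype(np.float32); l=cv2.fitLine(q,cv2.DIST_HUBER,0,.005,.005).ravel(); print(len(P),'angle',np.degrees(np.arctan2(l[1],l[0])),l[2:],P.min(0),P.max(0))
s=ctrl.observe(); p=s['position']; print(p,s['contact_force'],s['opening'])
print('kinematic angle',np.degrees(np.arctan2(p[2]+.019-.0805,.6797-p[0])-np.arctan2(.048,.17)))
E
```

```text
279 angle 12.813524 [0.56657225 0.22540025] [0.53207615 0.08523026 0.11022352] [0.65008162 0.29861386 0.25873509]
[0.59228766 0.18967848 0.21685209] [-11.29540577   0.88354714  15.36378296] 0.097441450548714
kinematic angle 44.867560626410025
```

View pics/g5.png

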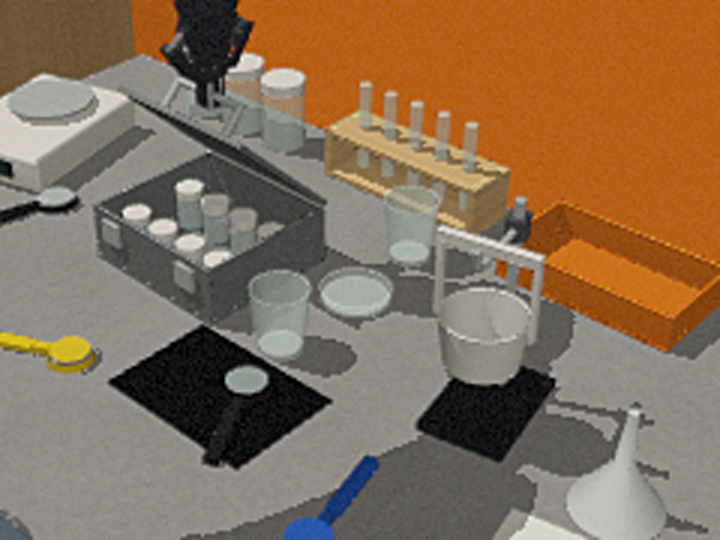

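Call:
send_rows --commands '[[[-0.0005,0,0.0008,0,0,0,0],[0,0,0,0,0,0,0],[0,0,0,0,0,0,0],[0,0,0,0,0,0,0]]]'

```text
t: 17.25
position: [0.5923, 0.1897, 0.2169]
orientation: [[0.033, 0.999, -0.001], [0.999, -0.033, 0.001], [0.001, -0.001, -1.0]]
contact_force: [-6.9, 0.4, 7.2]
opening: 0.094
```

```bash
python3 - <<'E'
from h import *
im,d=grab('side'); C=cloud('side',d)
m=(C[...,0]>.5)&(C[...,0]<.66)&(((C[...,1]>.085)&(C[...,1]<.14)))&(C[...,2]>.1)&(C[...,2]<.25)
P=C[m]; a=np.degrees(np.arctan2(P[:,2]-.0805,.6797-P[:,0])); r=np.hypot(P[:,2]-.0805,.6797-P[:,0])
print(len(P),np.histogram(a,np.arange(20,75,5)),np.median(a),r.max())
# pail
B=C[(im.min(2)>80)&(C[...,1]<-.18)&(C[...,1]>-.32)&(C[...,0]>.48)&(C[...,0]<.60)&(C[...,2]>.222)&(C[...,2]<.25)]
print('bar',len(B),B.min(0),B.max(0),cv2.minAreaRect(B[:,:2].astype(np.float32)*1000))
s=ctrl.observe(); print(s['position'],s['contact_force'],s['opening'],np.abs(s['joint_vel']).max(),s['t'])
E
```

```text
104 (array([ 0,  0,  0,  0, 65, 13, 12, 14,  0,  0]), array([20, 25, 30, 35, 40, 45, 50, 55, 60, 65, 70])) 44.06028836111626 0.20434466956641636
bar 179 [ 0.51167541 -0.30630841  0.22208946] [ 0.561552   -0.19962698  0.24284691] ((533.3461303710938, -255.37646484375), (44.747337341308594, 108.05138397216797), 10.756926536560059)
[0.59223431 0.18966698 0.2169233 ] [-5.32883347  1.06998838  7.60950795] 0.09331957917997236 0.0015490969468053104 17.3
```

```bash
python3 -c "
from rig import ctrl
print(ctrl.finish_job())"
```

```text
the job is handed in; nothing more can be done
None
```

The pail is hanging on the stand's hook, let go. The gripper is holding the lid open at about 45°. I handed the job in at about 17.3 s of robot time; no verdict is reported.

**Pail:** I gripped the bar off its middle, carried it to the stand, slid the handle over the hook tip and lowered it until it rested on the hook. The side view after release shows the bar resting on the hook and the fingers clear. In the last check the bar was about level at 0.23 m, with its middle close to the hook sideways.

**Lid:** I gripped its handle from above and raised it along its arc. The arm position gives 44.9°, and the side camera's depth points give a median of 44.1° (some of those points are gripper or handle). The arm was still, and the fingers were closed on the bar.

**Residual force:** After a small correction, about 9 N of push still runs between the handle and the fingers, roughly along the line from the hinge. I left it, as it is well under the limits.

**Other objects:** The last view showed the glasses, dish, funnel and the nearest magnifier standing where they were. I did not measure their positions again.

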